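# Clip the gas-cylinder key onto its snap hook

### The arm

A 6-joint arm with a two-finger parallel gripper is mounted at the origin on the work surface. World frame = base frame: x ahead of the robot, y to its left, z up, the work surface at z = 0. Lengths are in mm, angles in rad, forces in N, time in s.
With the tool pointing down it reaches from about 275 to 750 mm from the base axis. Payload 10.2 kg.
Tool frame: the origin (TCP) lies between the finger pads; the fingertips stand 17 mm ahead of it and the grasp point (between the pads) lies 2 mm behind it (tips_ahead is the distance from the TCP to the fingertips, in mm); z points along the fingers, y is the line along which they close (so a half turn about z gives the same grasp; the last joint's range is limited). The gripper opens to 85 mm and grips with 20 to 120 N. Pads are 22 mm wide; open, the fingers measure 114 mm over their backs; the gripper's body (76 mm by 85 mm) begins 54 mm behind the grasp point. The pads swing forward as they close: fully open they stand 13 mm farther back than shut.
Start: joints at [1.06, 0.313, 1.498, -0, 1.331, -0.223], TCP at [149.031, 503.41, 248.294] pointing down, gripper open.
Joint ranges: [-2.94, 2.94], [-0.97, 2.17], [0.19, 2.56], [-1.23, 4.37], [0.02, 3.11], [-2.88, 2.88]. Speed limits (rad/s): [2.39, 2.39, 3.01, 3.14, 3.14, 3.14].

### API

Orientations are given as a unit quaternion [w, x, y, z].
In Python, from rig import sense, capture, finish_job, boxes_of, tips_ahead gives the robot as it stands.
- The arm moves only by the tool drive_tool, never from a script. Its argument "commands" is text: rows parted by semicolons, each of 7 numbers parted by spaces: the shift along the world's x, y, z in units of 0.1 m (1.0 is 0.1 m), then the turn, a rotation vector about the world's x, y, z in units of pi/4 rad (1.0 is pi/4 rad), then the opening in per cent of the stroke, from 0 (shut) to 100 (fully open). A call has 1 to 20 rows; each row shifts and turns the commanded pose from where the row before left it; what a row does not reach is not made up. A row lasts 1/12 s, in which the tool goes at most 41.7 mm and 7.16 degrees, less where a joint would pass 70% of its speed; a pose out of reach is approached as far as the arm can. A call with a number of a shift or a turn outside -1 to 1 is refused whole. A call with a gripper value outside its range is refused whole. The fingers move at their own pace and stop on an object; "force" is the grip in N (left out, the last holds). Time passes only in rows, so rows that do not move let the fingers close. It gives the time, the measured TCP pose, the force, the opening and the grip force at its end, in the units of the state.
- sense(): the state, without advancing time (a new reading comes with each control period).
- capture(name): name is "side" or "top" or "wrist"; returns a dict with "pixels" (384x512x3 uint8, blue, green, red), "fov_y" (degrees; the focal length in pixels is half the picture's height over the tangent of half this angle, whatever the lens; pixels are square), "cx", "cy" (the principal point, pixels), "position" and "attitude" of the camera in the world; the wrist camera has in their place "tool_from_camera" (4x4, takes a point from camera to tool coordinates, whose origin is the TCP and whose axes are the flange's). Camera axes: x right, y down, z forward; pixel columns grow to the right and rows downward; lengths in mm; the calibration is good to about 2 mm. A picture is of the moment at which its call begins: read the wrist's pose just before it. There is no depth.
- finish_job(): hands the job in; it is judged then, once.
Trained networks look in a picture, given as the dict that the camera call returned (one of the last four; its "shot" number tells which), for a name from the list of things; names that differ only in an ending like _2 or _b are one class to them, and where a whole thing is asked for, a point or a joint stands for the part that bears it (a point fixed in the world has none). Each returns a list of dicts, best first, with "confidence" (0 to 1); they miss things now and then, are a little off and sometimes report something else, mostly with a low value. They report only what shows in the picture. A call takes as long as a camera call. They do not tell look-alikes from the thing itself.
- boxes_of(picture, name): "position" ([column, row] in pixels, amid what is visible of it).
The state is a dict: "time_s": time; "joints": joint angles; "dq": joint speeds; "tau": joint torques, N m; "eef_pos": TCP position; "ee_rot": TCP orientation; "force": force on the tool from outside, world axes, zero at the start; "wrist_torque": the same for the moment, N m; "grip_width": opening from 0.0 (shut) to 1.0 (fully open); "grip_force": force on a finger pad.
Only numpy, scipy, OpenCV 4.12 (cv2) and the standard library are available. Lean on these libraries where they do the work, as an engineer would, in place of code of your own. Each camera call takes 0.05 s, during which the arm holds its last target. There are 200 camera calls.

### The job

Pick up the gas-cylinder key, the tool whose end is a closed round eye, and clip it onto the snap hook on the stand: bring the eye down over the hook's upright nose, press the sprung gate inward with it, gently (never harder than about 15 N), until the gate snaps shut behind it. Then let go, so that the key hangs on the closed hook, and leave the other things on the bench where they are.

Things in the scene. Friction and masses are not known exactly. Their poses are not given: they have to be found in the camera images.
- key_grip (a point): Centre of the black handle (46 mm long, 16 wide, 20 high) of the gas-cylinder key: loose, about 140 g, 124 mm long overall. Lying flat, this point is 10 mm above the bench. x points along the key to its closed round eye, z up. On the -x side a steel socket head (18 wide, 20 high) ends 55 mm from here. A spanner with the same handle but an open jaw lies near; the two swap places.
- key_eye (a point): Centre of the key's eye, 47 mm from key_grip along x at the handle's half height: a closed steel ring in the key's flat plane (axis z), inner diameter 30 mm, outer 44, of round bar 7 mm thick. x points from the handle to the eye.
- stand: Fixed stand of the snap hook. Origin: underside centre of its 110 x 110 x 10 mm base plate; z up. A 16 mm square post, 255 mm high, stands at the origin; a dark clamp block on it (36 x 30 x 26 mm, 216 to 242 mm up) holds the hook: 8 mm round bar in the x-z plane on the -x side, going down at x = -14 mm, round a bend (lowest, 175 mm up, at x = -37) and up again as the free nose.
- nose (a point): Nominal tip of the hook's upright nose: 8 mm bar at stand x = -60 mm, its last 10 mm a flat-topped 10 mm cap flush with the bar's inner side, top 247 mm up; axes as the stand. It moves with the stand only: the clamp was set by hand, so the real hook with its gate sits up to 8 mm nearer to or farther from the post (stand x) than this point and all these numbers say. Not measured; find it by touch. The hook is firm.
- gate_end (a point): Nominal free end of the gate (same 8 mm caveat), axes as the stand: two parallel 6 mm wires, 12 mm wide together, hinged at stand x = -18 mm, 225 mm up, lying level (top face 228 mm up) to the nose's inner side at x = -56. It opens only downward. Only a ring kept touching, or within 1 mm of, the nose's inner side slips past the gate's end before the gate's stop; else it jams.
- gate (a joint): Gate angle: 0 shut, grows as it is pressed down into the hook; stop at 0.68 rad, its end then about 22 mm lower. Pressing it at its end takes about 1.5 N at first and 3 N near the stop, plus friction; it springs shut by itself once the ring is past.
- spanner_grip (a point): Centre of the handle of the spanner with the open jaw (a bystander, loose), half-way up, x towards the jaw.
- reagent: Bystander: brown glass bottle, 60 mm diameter, 140 mm high; origin at the centre of its underside.
- beaker: Bystander: glass beaker, 70 mm diameter, 90 mm high; origin at the centre of its underside.
- dish: Bystander: small glass dish, 56 mm diameter, 16 mm high; origin at the centre of its underside.
- lampbox: Bystander: cardboard box, 55 x 120 x 50 mm; origin at the centre of its underside.
- jar: Bystander: white plastic jar, 50 mm diameter, 60 mm high; origin at the centre of its underside.
- driver_grip (a point): Bystander: red-handled screwdriver lying on the bench; a point in its handle.
Not all that is in view belongs to the job. What is shaped like the stand but green is not meant.

How it is judged:
By the outcome, as a careful person would: the job done as asked, in the order asked, and still so for the second after the job is handed in, with the robot touching nothing.
It also fails if it takes over 69 s, if anything falls off the work surface, if the arm or the gripper's body presses on something with over 40 N, if the wrist force passes 120 N, or if a joint passes its speed limit or range.

## Working session

There is one attempt and no reset: what is moved stays moved. The work goes in short steps, Python scripts to look and compute and a tool call to move; the robot and the scene stay as the last step left them, time stands still between calls to the robot, and variables do not carry over. Pictures are saved under pics/ and viewed, at most 10 in all, crops included, and the job is handed in when it is done.

Besides the shell and the picture viewer there is one more tool, called after "Call:" by a JSON object that holds its "api" and its "payload", one argument or row to a line. drive_tool: Moves the arm, as the interface text tells. Shifts and turns lie within -1 to 1; 1 stands for 0.1 m of shift or pi/4 rad of turn. Its arguments: {"type":"object","properties":{"commands":{"type":"string"},"force":{"type":"number"}},"required":["commands"]}

```bash
mkdir -p pics
cat > h.py <<'E'
import numpy as np, cv2
from scipy.spatial.transform import Rotation as R
from rig import sense, capture, finish_job, boxes_of, tips_ahead
def rot(a):
    a=np.array(a,float)
    return a if a.shape==(3,3) else R.from_quat(a,scalar_first=True).as_matrix()
def cam(p,s=None):
    """returns f,cx,cy,Rwc,pos"""
    f=p["pixels"].shape[0]/2/np.tan(np.radians(p["fov_y"])/2)
    if "tool_from_camera" in p:
        T=np.array(p["tool_from_camera"]);Rt=rot(s["ee_rot"])
        return f,p["cx"],p["cy"],Rt@T[:3,:3],np.array(s["eef_pos"])+Rt@T[:3,3]
    return f,p["cx"],p["cy"],rot(p["attitude"]),np.array(p["position"],float)
def at_z(c,uv,z):
    f,cx,cy,Rw,t=c
    d=Rw@np.array([(uv[0]-cx)/f,(uv[1]-cy)/f,1]); return t+d*(z-t[2])/d[2]
def proj(c,X):
    f,cx,cy,Rw,t=c
    q=Rw.T@(np.array(X,float)-t); return np.array([f*q[0]/q[2]+cx,f*q[1]/q[2]+cy])
E
python3 - <<'E'
from h import *
s=sense();print(s)
print(tips_ahead if not callable(tips_ahead) else tips_ahead())
ims=[]
for n in("top","side"):
    p=capture(n);c=cam(p,s);print(n,{k:v for k,v in p.items() if k!="pixels"},p["pixels"].shape)
    cv2.imwrite(f"pics/{n}0.png",p["pixels"])
    for o in("key_grip","key_eye","stand","nose","gate_end","spanner_grip","reagent","beaker","dish","lampbox","jar","driver_grip"):
        print(o,[(np.round(b["position"]).tolist(),round(b["confidence"],2),np.round(at_z(c,b["position"],10)[:2]).tolist()) for b in boxes_of(p,o)[:3]])
E
```

```text
{'time_s': 0.0, 'joints': array([ 1.05957103e+00,  3.13438646e-01,  1.49843126e+00,  5.94474125e-07,
        1.33099095e+00, -2.23417307e-01]), 'dq': array([-3.49027106e-04,  7.61243019e-04,  9.80397193e-04, -1.30664184e-03,
        3.91622187e-06,  1.34820733e-03]), 'tau': array([-1.00569872e-03, -4.12278914e+01, -2.59737915e+01, -2.60967499e-04,
        4.26081780e-03, -2.24748868e-05]), 'eef_pos': array([148.92575727, 503.19260179, 247.74306225]), 'ee_rot': array([-2.27986356e-04,  1.43407882e-01,  9.89663467e-01, -5.91699849e-04]), 'force': array([ 0.58848757,  0.47770688, -1.04437139]), 'wrist_torque': array([ 0.03593205, -0.03417759,  0.0210659 ]), 'grip_force': 0.0, 'grip_width': 0.9978330734288473}
17.0
top {'fov_y': 56.67568857317521, 'cx': 252.36795392646388, 'cy': 196.46119373897318, 'position': array([ 549.02908362,  -20.84386724, 1082.35556321]), 'attitude': array([-0.02255638,  0.71375159, -0.69958053,  0.02523806]), 'shot': 1} (384, 512, 3)
key_grip [([152.0, 241.0], 0.76, [482.0, 274.0]), ([220.0, 236.0], 0.58, [502.0, 71.0])]
key_eye [([153.0, 242.0], 0.85, [480.0, 2
[... 1155 characters left out ...]
56, [651.0, -193.0])]
nose [([278.0, 293.0], 0.85, [647.0, -202.0]), ([232.0, 152.0], 0.68, [576.0, 437.0]), ([269.0, 230.0], 0.55, [658.0, 20.0])]
gate_end [([278.0, 292.0], 0.8, [648.0, -199.0]), ([267.0, 217.0], 0.6, [660.0, 75.0])]
spanner_grip [([217.0, 218.0], 0.52, [504.0, 90.0])]
reagent [([297.0, 200.0], 0.82, [770.0, 146.0]), ([209.0, 182.0], 0.16, [485.0, 272.0])]
beaker [([282.0, 168.0], 0.76, [747.0, 317.0])]
dish [([204.0, 259.0], 0.6, [459.0, -69.0])]
lampbox [([228.0, 364.0], 0.66, [508.0, -372.0])]
jar [([280.0, 291.0], 0.73, [653.0, -196.0]), ([230.0, 156.0], 0.64, [566.0, 411.0]), ([268.0, 249.0], 0.36, [645.0, -53.0])]
driver_grip [([307.0, 369.0], 0.69, [680.0, -404.0])]
```

View pics/top0.png

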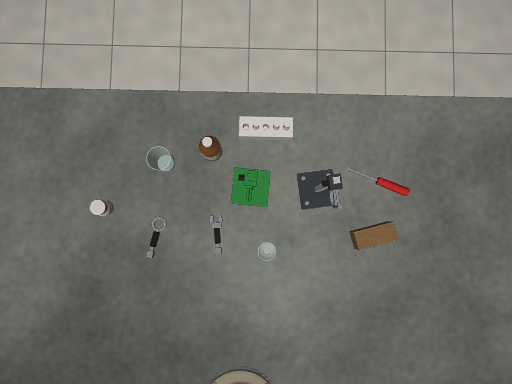

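View pics/side0.png

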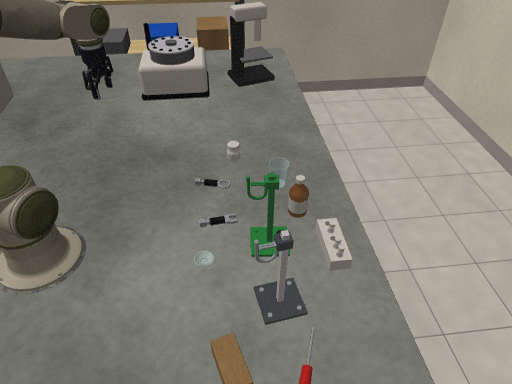

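The closed ring is at top (159,224), on the tool with its handle at (154,240), so that is the key. The open jaw is at (217,219), which makes (217,236) the spanner. The dark stand has its base at (318,189) and the green one at (251,187) is the decoy. I'll confirm in one enlarged composite.

Run:
```python
from h import *
t=cv2.imread("pics/top0.png");d=cv2.imread("pics/side0.png")
def crop(im,x,y,w,h,W,H): return cv2.resize(im[y:y+h,x:x+w],(W,H),interpolation=cv2.INTER_CUBIC)
a=crop(t,140,205,100,75,400,300);b=crop(t,285,155,80,60,400,300);c=crop(d,185,170,80,60,400,300);e=crop(d,240,225,80,100,240,300)
e=np.hstack([e,np.zeros((300,160,3),np.uint8)])
cv2.imwrite("pics/comp.png",np.vstack([np.hstack([a,b]),np.hstack([c,e])]))
p=capture("top");ct=cam(p);p=capture("side");cs=cam(p)
s=sense();print(proj(ct,s["eef_pos"]),proj(cs,s["eef_pos"]))
p=capture("wrist");print(p["tool_from_camera"],p["fov_y"]);np.save("cams.npy",np.array([ct,cs],dtype=object),allow_pickle=True)
```

```text
[ 14.93917998 393.52546464] [103.24613326  91.88419406]
[[-7.43841063e-04 -9.55599417e-01 -2.94667949e-01  7.54583046e+01]
 [ 9.99999183e-01 -1.01709307e-03  7.74068213e-04  1.28940996e-01]
 [-1.03940386e-03 -2.94667133e-01  9.55599393e-01 -1.26806959e+02]
 [ 0.00000000e+00  0.00000000e+00  0.00000000e+00  1.00000000e+00]] 71.14904931887163
```

View pics/comp.png

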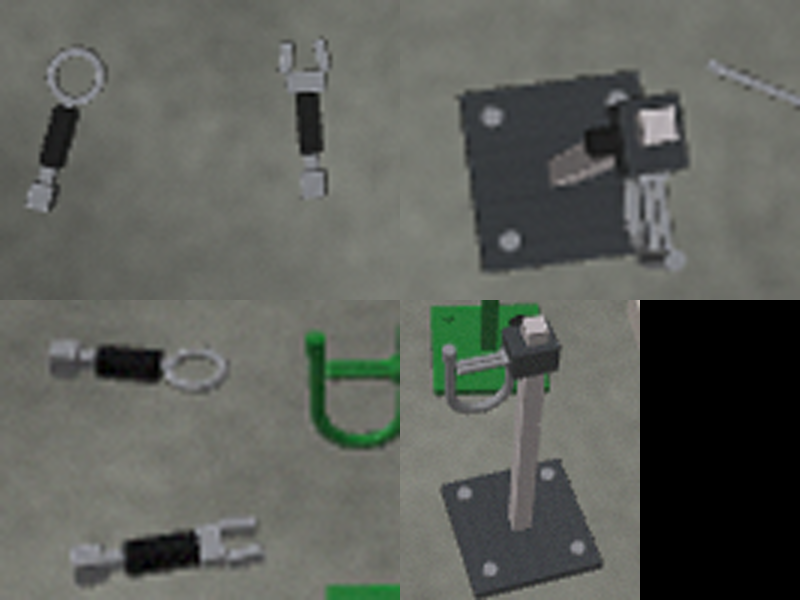

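The composite confirms the closed ring at top (159,224), with the key's handle at (154.7,239). The open jaw is on the other tool. The dark stand's nose cap shows at top (340,206.6) and side (256.7,241.7). Now the measurements.

```bash
cat > m.py <<'E'
from h import *
from scipy.optimize import least_squares
ct,cs=np.load("cams.npy",allow_pickle=True)
T=lambda x,y,x0,y0,k,ox,oy:np.array([x0+(x-ox)/k,y0+(y-oy)/k])
def tri(u,v):
    r=least_squares(lambda X:np.r_[proj(ct,X)-u,proj(cs,X)-v],[600,0,100]);return r.x.round(1),r.fun.round(2)
A=lambda x,y:T(x,y,140,205,4,0,0);B=lambda x,y:T(x,y,285,155,5,400,0);C=lambda x,y:T(x,y,185,170,5,0,300);E=lambda x,y:T(x,y,240,225,3,400,300)
print("eye",at_z(ct,A(76,76),10),at_z(cs,C(195,370),10),tri(A(76,76),C(195,370)))
print("grip",at_z(ct,A(59,137),10),at_z(cs,C(129,364),12))
print("sock",at_z(ct,A(39,200),10))
for x,y in((459,96),(637,70),(482,270)):print("baseT",at_z(ct,B(x,y),10))
q=[at_z(cs,E(x,y),10) for x,y in((442,486),(560,460),(602,562),(478,597))]
for z in q:print("baseS",z.round(1))
print("mean",np.mean(q,0))
print("nose",tri(B(675,258),E(450,350)));print("post",tri(B(660,125),E(535,328)))
print("nose z247",at_z(ct,B(675,258),247),at_z(cs,E(450,350),247)); print("post z255",at_z(ct,B(660,125),255),at_z(cs,E(535,328),255))
# fit stand x,y,yaw to clues
obs=[(ct,B(459,96),0,0,1),(ct,B(637,70),0,0,1),(ct,B(482,270),0,0,1)]
def res(p):
    x,y,a,d=p;r=[];Rz=R.from_euler('z',a).as_matrix()
    W=lambda l:Rz@np.array(l)+[x,y,0]
    for c,l,uv in((ct,(55,55,10),B(459,96)),(ct,(55,-55,10),B(637,70)),(ct,(-55,55,10),B(482,270)),
      (cs,(-55,55,10),E(442,486)),(cs,(55,55,10),E(560,460)),(cs,(55,-55,10),E(602,562)),(cs,(-55,-55,10),E(478,597)),
      (ct,(0,0,255),B(660,125)),(cs,(0,0,255),E(535,328)),(ct,(-61+d,0,247),B(675,258)),(cs,(-61+d,0,247),E(450,350))):
        r.append(proj(c,W(l))-uv)
    return np.ravel(r)
f=least_squares(res,[650,-200,0.1,0]);print("stand",f.x.round(3),f.fun.round(1))
x,y,a,d=f.x;print("nose fit",x+(-60+d)*np.cos(a),y+(-60+d)*np.sin(a))
E
python3 m.py
```

```text
eye [533.23230436 254.19043668  10.        ] [535.63153781 252.29165016  10.        ] (array([534.3, 254.7,   8.1]), array([ 0.02, -0.36, -0.41,  0.01]))
grip [487.5262323  265.17576783  10.        ] [490.92818548 261.42926075  12.        ]
sock [440.56597193 278.27234745  10.        ]
baseT [ 692.0671584  -157.60200467   10.        ]
baseT [ 710.18390543 -265.60812016   10.        ]
baseT [ 586.79189075 -172.68086798   10.        ]
baseS [ 588.8 -177.1   10. ]
baseS [ 696.5 -161.9   10. ]
baseS [ 711.2 -266.4   10. ]
baseS [ 605.2 -285.8   10. ]
mean [ 650.41182052 -222.84010798   10.        ]
nose (array([ 586.8, -230.1,  246.3]), array([ 0.03, -0.36, -0.33,  0.03]))
post (array([ 648.8, -221.4,  251.9]), array([ 0.04, -0.34, -0.31,  0.04]))
nose z247 [ 585.90425067 -229.80569492  247.        ] [ 587.4003006  -230.71650791  247.        ]
post z255 [ 647.65968419 -220.57759577  255.        ] [ 648.84275141 -224.12945713  255.        ]
stand [ 6.49186e+02 -2.21399e+02  1.52000e-01 -2.09700e+00] [ 0.4 -1.   0.6 -0.5  0.9  0.1 -1.  -0.5 -0.7 -0.9  0.4  0.3 -0.9 -0.6
  0.4 -0.6 -0.1 -1.   0.5 -0.4 -0.3  0.1]
nose fit 587.8069692843866 -230.8114957367141
```

Call:
{"api": "drive_tool", "payload": {
  "commands": "0.31 -0.215 0 0 0 0.05 60; 0.31 -0.215 0 0 0 0 60; 0.31 -0.215 0 0 0 0 60; 0.31 -0.215 0 0 0 0 60; 0.31 -0.215 0 0 0 0 60; 0.31 -0.215 -0.05 0 0 0 60; 0.31 -0.215 -0.05 0 0 0 60; 0.31 -0.215 -0.1 0 0 0 60; 0.31 -0.215 -0.1 0 0 0 60; 0.31 -0.215 -0.1 0 0 0 60; 0.31 -0.215 -0.1 0 0 0 60; 0 0 0 0 0 0 60; 0 0 0 0 0 0 60; 0 0 0 0 0 0 60"
}}

```text
time_s: 2.62
eef_pos: [489.7, 267.2, 198.4]
ee_rot: [-0.0, 0.124, 0.992, 0.0]
force: [0.2, 0.0, 0.2]
grip_width: 0.6
grip_force: 0.0
```

Run:
```python
from h import *
s=sense();p=capture("wrist");c=cam(p,s);cv2.imwrite("pics/w1.png",p["pixels"])
print(s["time_s"],s["eef_pos"],s["ee_rot"],s["force"],s["joints"])
for l in((488.8,265,10),(534.3,253.5,10)):print(proj(c,l))
for o in("key_grip","key_eye"):print(o,[(b["position"],b["confidence"],at_z(c,b["position"],10)) for b in boxes_of(p,o)])
```

```text
2.6167 [489.72631303 267.15886779 198.39367288] [-1.16904868e-04  1.23978253e-01  9.92284926e-01  7.33905058e-05] [0.17279305 0.01409482 0.21875726] [ 2.89286328e-01  4.26413576e-01  1.47026533e+00  2.41046767e-04
  1.24506886e+00 -1.03299100e+00]
[251.3660017  170.97079556]
[251.52607009 207.39620609]
key_grip [([250.7, 179.0], 0.75, array([498.29550366, 261.72081266,  10.        ]))]
key_eye [([251.1, 177.6], 0.59, array([496.7125083 , 262.63070357,  10.        ]))]
```

View pics/w1.png

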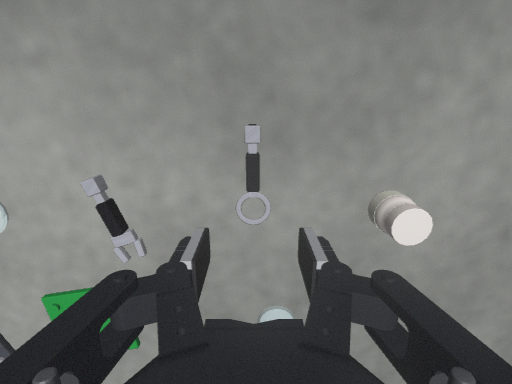

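The wrist view shows the key centred between the fingers: eye at (253,208), handle at (252.5,171), both within 2 px of the prediction. Going down to grasp.

Call:
{"api": "drive_tool", "payload": {
  "commands": "0.02 -0.01 -0.35 0 0 0 55; 0.02 -0.01 -0.35 0 0 0 50; 0 0 -0.35 0 0 0 50; 0 0 -0.35 0 0 0 50; 0 0 -0.2 0 0 0 50; 0 0 -0.1 0 0 0 50; 0 0 -0.05 0 0 0 50; 0 0 -0.03 0 0 0 50; 0 0 0 0 0 0 50; 0 0 0 0 0 0 50; 0 0 0 0 0 0 0; 0 0 0 0 0 0 0; 0 0 0 0 0 0 0; 0 0 0 0 0 0 0; 0 0 0 0 0 0 0; 0 0 0 0 0 0 0; 0 0 0 0 0 0 0; 0 0 0 0 0 0 0",
  "force": 80
}}

```text
time_s: 4.27
eef_pos: [494.5, 265.1, 21.4]
ee_rot: [0.001, 0.124, 0.992, 0.0]
force: [-1.4, -0.4, 7.3]
grip_width: 0.163
grip_force: 78.9
```

Call:
{"api": "drive_tool", "payload": {
  "commands": "0 0 0.1 0 0 0 0; 0 0 0.2 0 0 0 0; 0 0 0.3 0 0 0 0; 0 0 0.35 0 0 0 0; 0 0 0.35 0 0 0 0; 0 0 0.35 0 0 0 0; 0 0 0.35 0 0 0 0; 0 0 0.35 0 0 0 0; 0 0 0.35 0 0 0 0; 0 0 0.25 0 0 0 0; 0 0 0.15 0 0 0 0; 0 0 0 0 0 0 0; 0 0 0 0 0 0 0"
}}

```text
time_s: 5.35
eef_pos: [493.8, 264.8, 330.4]
ee_rot: [0.0, 0.124, 0.992, 0.0]
force: [0.0, 0.0, -2.5]
grip_width: 0.166
grip_force: 78.3
```

Call:
{"api": "drive_tool", "payload": {
  "commands": "0.03 -0.1 0 0 0 0 0; 0.03 -0.2 0 0 0 0.04 0; 0.03 -0.3 0 0 0 0.04 0; 0.03 -0.35 0 0 0 0.04 0; 0.03 -0.35 0 0 0 0.04 0; 0.03 -0.35 0 0 0 0.04 0; 0.03 -0.35 0 0 0 0.04 0; 0.03 -0.35 0 0 0 0.04 0; 0.03 -0.35 0 0 0 0.04 0; 0.03 -0.35 0 0 0 0.04 0; 0.03 -0.35 0 0 0 0.04 0; 0.03 -0.35 0 0 0 0.04 0; 0.03 -0.35 0 0 0 0.04 0; 0 -0.35 0 0 0 0.03 0; 0 -0.3 0 0 0 0 0; 0 -0.2 0 0 0 0 0; 0 -0.05 0 0 0 0 0; 0 0 0 0 0 0 0; 0 0 0 0 0 0 0; 0 0 0 0 0 0 0"
}}

```text
time_s: 7.02
eef_pos: [533.0, -234.0, 330.0]
ee_rot: [-0.0, -0.077, 0.997, 0.0]
force: [1.3, 0.3, -0.6]
grip_width: 0.163
grip_force: 78.3
```

```bash
cat > k.py <<'E'
from h import *
import sys
s=sense();p=capture("wrist");c=cam(p,s);cv2.imwrite(f"pics/{sys.argv[1]}.png",p["pixels"])
Rt=rot(s["ee_rot"]);kx=-Rt[:,0]
print(s["time_s"],s["eef_pos"],s["ee_rot"],"force",s["force"],s["wrist_torque"],s["grip_width"],"keyyaw",np.arctan2(kx[1],kx[0]))
eye=s["eef_pos"]+42*kx+[0,0,-9];print("eye pred",eye,proj(c,eye),"nose pix",proj(c,(586.8,-231,247)),"post top",proj(c,(649.2,-221.4,255)))
E
python3 k.py w2
```

```text
7.0167 [ 532.98075346 -234.02094895  330.01405291] [-2.49953317e-04 -7.65196286e-02  9.97067984e-01  3.44234095e-04] force [ 1.29544802  0.31033496 -0.61429563] [ 8.08447567e-05 -8.23390314e-03 -9.73465856e-03] 0.1631898408046278 keyyaw 0.15318917482986172
eye pred [ 574.48890691 -227.61213888  320.995331  ] [253.19738182 306.17770445] nose pix [247.33190766 257.59660528] post top [247.6371775  322.00960499]
```

View pics/w2.png

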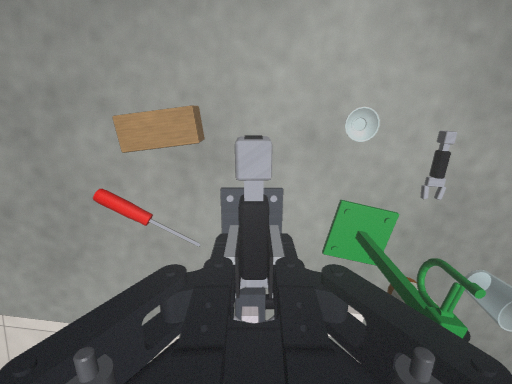

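The wrist view shows the key straight in the grip at (253,220), the stand plate behind it at columns 220–283, and the eye hidden by the gripper. The side and top cameras should give the eye-to-nose offset.

Run:
```python
from h import *
s=sense();p=capture("wrist");c=cam(p,s)
a=.152
for l in((-55,55,10),(-55,-55,10)):print(proj(c,R.from_euler('z',a).apply(l)+[649.2,-221.4,0]))
kx=-rot(s["ee_rot"])[:,0];eye=s["eef_pos"]+42*kx+[0,0,-9]
pt=capture("top");ps=capture("side")
print([(proj(cam(q),eye),proj(cam(q),(586.8,-231,247))) for q in(pt,ps)])
def crop(im,x,y,w,h,W,H): return cv2.resize(im[y:y+h,x:x+w],(W,H),interpolation=cv2.INTER_CUBIC)
cv2.imwrite("pics/c2.png",np.hstack([crop(pt["pixels"],310,150,60,90,400,600),crop(ps["pixels"],225,195,60,90,400,600)]))
```

```text
[281.82691541 187.94835457]
[218.68013047 187.9309934 ]
[(array([347.59839075, 210.51080962]), array([340.50896192, 206.22924398])), (array([250.3660687 , 215.99724061]), array([256.40085406, 241.79163533]))]
```

View pics/c2.png

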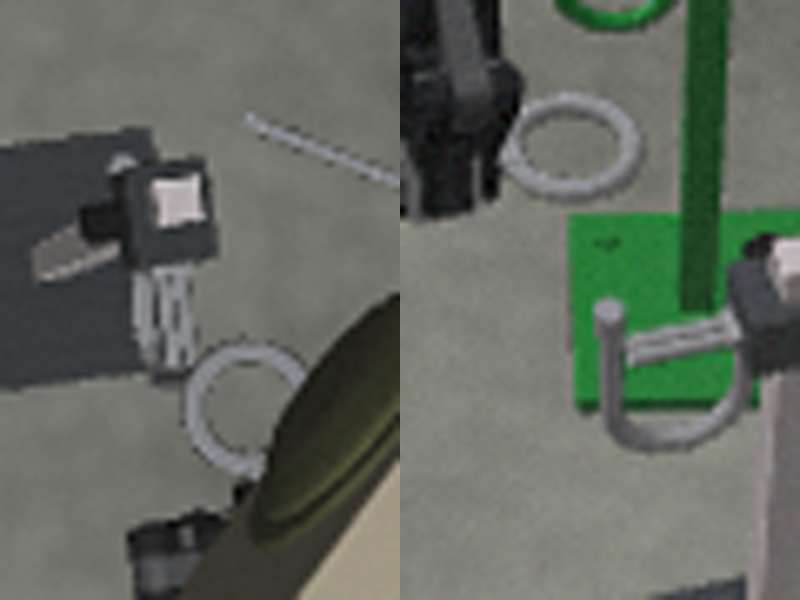

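Both match the prediction: eye at top (347.6,211.2) and side (250.7,216.9), nose at side (256.5,241.8). Next I centre the eye over the nose and lower it around the tip.

Call:
{"api": "drive_tool", "payload": {
  "commands": "0.06 -0.015 0 0 0 0 0; 0.063 -0.014 0 0 0 0 0; 0 0 -0.2 0 0 0 0; 0 0 -0.2 0 0 0 0; 0 0 -0.15 0 0 0 0; 0 0 -0.1 0 0 0 0; 0 0 0 0 0 0 0; 0 0 0 0 0 0 0; 0 0 0 0 0 0 0"
}}

```text
time_s: 7.97
eef_pos: [545.8, -238.2, 266.5]
ee_rot: [0.001, -0.076, 0.997, -0.001]
force: [1.2, 0.5, -1.2]
grip_width: 0.16
grip_force: 78.4
```

Call:
{"api": "drive_tool", "payload": {
  "commands": "0 0 -0.04 0 0 0 0; 0 0 -0.04 0 0 0 0; 0 0 -0.03 0 0 0 0; 0 0 -0.03 0 0 0 0; 0 0 0 0 0 0 0; 0 0 0 0 0 0 0; 0 0 0 0 0 0 0"
}}

```text
time_s: 8.55
eef_pos: [545.4, -238.0, 251.5]
ee_rot: [0.0, -0.076, 0.997, -0.0]
force: [-0.5, -1.1, -1.3]
grip_width: 0.165
grip_force: 78.4
```

Call:
{"api": "drive_tool", "payload": {
  "commands": "0 0 -0.03 0 0 0 0; -0.02 -0.003 0 0 0 0 0; -0.02 -0.003 0 0 0 0 0; -0.02 -0.003 0 0 0 0 0; 0 0 0 0 0 0 0; 0 0 0 0 0 0 0; 0 0 0 0 0 0 0"
}}

```text
time_s: 9.13
eef_pos: [539.3, -238.9, 248.4]
ee_rot: [0.0, -0.076, 0.997, -0.0]
force: [-0.2, -0.7, -1.4]
grip_width: 0.164
grip_force: 78.4
```

Call:
{"api": "drive_tool", "payload": {
  "commands": "-0.01 -0.0015 0 0 0 0 0; 0 0 0 0 0 0 0; 0 0 0 0 0 0 0"
}}

```text
time_s: 9.38
eef_pos: [538.3, -239.0, 248.3]
ee_rot: [-0.0, -0.076, 0.997, -0.0]
force: [-0.9, 0.5, -1.1]
grip_width: 0.164
grip_force: 78.4
```

Call:
{"api": "drive_tool", "payload": {
  "commands": "-0.01 -0.0015 0 0 0 0 0; 0 0 0 0 0 0 0; 0 0 0 0 0 0 0"
}}

```text
time_s: 9.63
eef_pos: [537.3, -239.2, 248.3]
ee_rot: [-0.0, -0.076, 0.997, 0.0]
force: [-0.2, -0.5, -1.5]
grip_width: 0.165
grip_force: 78.4
```

Call:
{"api": "drive_tool", "payload": {
  "commands": "-0.01 -0.0015 0 0 0 0 0; 0 0 0 0 0 0 0; 0 0 0 0 0 0 0"
}}

```text
time_s: 9.88
eef_pos: [536.3, -239.4, 248.3]
ee_rot: [0.0, -0.076, 0.997, -0.0]
force: [-0.5, -0.7, -1.8]
grip_width: 0.166
grip_force: 78.4
```

Call:
{"api": "drive_tool", "payload": {
  "commands": "-0.01 -0.0015 0 0 0 0 0; 0 0 0 0 0 0 0; 0 0 0 0 0 0 0"
}}

```text
time_s: 10.13
eef_pos: [535.3, -239.5, 248.3]
ee_rot: [-0.0, -0.076, 0.997, 0.0]
force: [-0.5, 0.9, -1.2]
grip_width: 0.167
grip_force: 78.4
```

Call:
{"api": "drive_tool", "payload": {
  "commands": "-0.01 -0.0015 0 0 0 0 0; 0 0 0 0 0 0 0; 0 0 0 0 0 0 0"
}}

```text
time_s: 10.38
eef_pos: [534.8, -239.5, 248.4]
ee_rot: [0.001, -0.076, 0.997, -0.0]
force: [4.4, 0.3, -2.4]
grip_width: 0.166
grip_force: 78.2
```

Call:
{"api": "drive_tool", "payload": {
  "commands": "-0.01 -0.0015 0 0 0 0 0; 0 0 0 0 0 0 0; 0 0 0 0 0 0 0"
}}

```text
time_s: 10.63
eef_pos: [534.6, -239.5, 248.4]
ee_rot: [0.002, -0.076, 0.997, -0.0]
force: [11.1, 0.9, -5.3]
grip_width: 0.159
grip_force: 78.1
```

Contact came after about 10.4 mm, which fits the geometry. I'll ease off to a light pull and then press down in small steps.

Call:
{"api": "drive_tool", "payload": {
  "commands": "0.01 0.0015 0 0 0 0 0; 0 0 0 0 0 0 0; 0 0 0 0 0 0 0"
}}

```text
time_s: 10.88
eef_pos: [534.8, -239.5, 248.4]
ee_rot: [0.001, -0.076, 0.997, -0.0]
force: [6.7, 0.6, -3.3]
grip_width: 0.164
grip_force: 78.3
```

Call:
{"api": "drive_tool", "payload": {
  "commands": "0 0 -0.015 0 0 0 0; 0 0 -0.015 0 0 0 0; 0 0 -0.015 0 0 0 0; 0 0 0 0 0 0 0; 0 0 0 0 0 0 0"
}}

```text
time_s: 11.3
eef_pos: [534.7, -239.5, 243.8]
ee_rot: [0.001, -0.076, 0.997, -0.0]
force: [6.2, 1.3, -0.7]
grip_width: 0.165
grip_force: 78.6
```

Call:
{"api": "drive_tool", "payload": {
  "commands": "0 0 -0.015 0 0 0 0; 0 0 -0.015 0 0 0 0; 0 0 0 0 0 0 0; 0 0 0 0 0 0 0"
}}

```text
time_s: 11.63
eef_pos: [534.7, -239.6, 241.0]
ee_rot: [0.001, -0.076, 0.997, -0.0]
force: [5.1, 1.2, -0.3]
grip_width: 0.166
grip_force: 78.8
```

Call:
{"api": "drive_tool", "payload": {
  "commands": "0 0 -0.015 0 0 0 0; 0 0 -0.015 0 0 0 0; 0 0 0 0 0 0 0; 0 0 0 0 0 0 0"
}}

```text
time_s: 11.97
eef_pos: [534.6, -239.6, 237.8]
ee_rot: [0.001, -0.076, 0.997, -0.0]
force: [6.1, 2.2, 0.1]
grip_width: 0.164
grip_force: 78.9
```

Call:
{"api": "drive_tool", "payload": {
  "commands": "0 0 -0.015 0 0 0 0; 0 0 -0.015 0 0 0 0; 0 0 0 0 0 0 0; 0 0 0 0 0 0 0"
}}

```text
time_s: 12.3
eef_pos: [534.7, -239.6, 234.7]
ee_rot: [0.001, -0.076, 0.997, -0.0]
force: [7.2, 2.4, 0.1]
grip_width: 0.166
grip_force: 78.8
```

Call:
{"api": "drive_tool", "payload": {
  "commands": "0 0 -0.015 0 0 0 0; 0 0 -0.015 0 0 0 0; 0 0 0 0 0 0 0; 0 0 0 0 0 0 0"
}}

```text
time_s: 12.63
eef_pos: [534.7, -239.6, 231.8]
ee_rot: [0.001, -0.076, 0.997, -0.0]
force: [7.5, 1.9, 0.7]
grip_width: 0.161
grip_force: 78.9
```

Call:
{"api": "drive_tool", "payload": {
  "commands": "0 0 -0.015 0 0 0 0; 0 0 -0.015 0 0 0 0; 0 0 0 0 0 0 0; 0 0 0 0 0 0 0"
}}

```text
time_s: 12.97
eef_pos: [534.7, -239.6, 228.8]
ee_rot: [0.001, -0.076, 0.997, -0.0]
force: [6.8, 2.1, 1.3]
grip_width: 0.166
grip_force: 78.9
```

Call:
{"api": "drive_tool", "payload": {
  "commands": "0 0 -0.015 0 0 0 0; 0 0 -0.015 0 0 0 0; 0 0 0 0 0 0 0; 0 0 0 0 0 0 0"
}}

```text
time_s: 13.3
eef_pos: [534.7, -239.6, 225.9]
ee_rot: [0.001, -0.076, 0.997, -0.0]
force: [7.2, 1.4, 0.7]
grip_width: 0.163
grip_force: 78.9
```

Call:
{"api": "drive_tool", "payload": {
  "commands": "0 0 -0.015 0 0 0 0; 0 0 -0.01 0 0 0 0; 0 0 0 0 0 0 0; 0 0 0 0 0 0 0"
}}

```text
time_s: 13.63
eef_pos: [534.7, -239.6, 223.5]
ee_rot: [0.001, -0.076, 0.997, -0.0]
force: [6.0, 1.3, 1.6]
grip_width: 0.164
grip_force: 79.0
```

Call:
{"api": "drive_tool", "payload": {
  "commands": "0 0 -0.01 0 0 0 0; 0 0 -0.01 0 0 0 0; 0 0 0 0 0 0 0; 0 0 0 0 0 0 0"
}}

```text
time_s: 13.97
eef_pos: [534.6, -239.6, 221.5]
ee_rot: [0.001, -0.076, 0.997, -0.0]
force: [6.0, 1.6, 2.5]
grip_width: 0.168
grip_force: 79.0
```

Call:
{"api": "drive_tool", "payload": {
  "commands": "0 0 -0.01 0 0 0 0; 0 0 -0.01 0 0 0 0; 0 0 0 0 0 0 0; 0 0 0 0 0 0 0"
}}

```text
time_s: 14.3
eef_pos: [534.6, -239.6, 219.5]
ee_rot: [0.001, -0.076, 0.997, -0.0]
force: [4.7, 1.7, 2.4]
grip_width: 0.167
grip_force: 79.0
```

Call:
{"api": "drive_tool", "payload": {
  "commands": "0 0 -0.01 0 0 0 0; 0 0 0 0 0 0 0; 0 0 0 0 0 0 0"
}}

```text
time_s: 14.55
eef_pos: [534.6, -239.6, 218.5]
ee_rot: [0.0, -0.076, 0.997, -0.0]
force: [5.7, 1.7, 1.4]
grip_width: 0.164
grip_force: 79.0
```

Call:
{"api": "drive_tool", "payload": {
  "commands": "0 0 -0.01 0 0 0 0; 0 0 0 0 0 0 0; 0 0 0 0 0 0 0"
}}

```text
time_s: 14.8
eef_pos: [534.6, -239.6, 217.5]
ee_rot: [0.001, -0.076, 0.997, -0.0]
force: [5.8, 1.5, 2.4]
grip_width: 0.164
grip_force: 79.1
```

Call:
{"api": "drive_tool", "payload": {
  "commands": "0 0 -0.01 0 0 0 0; 0 0 0 0 0 0 0; 0 0 0 0 0 0 0"
}}

```text
time_s: 15.05
eef_pos: [534.5, -239.6, 216.4]
ee_rot: [0.0, -0.076, 0.997, -0.0]
force: [4.8, 1.6, 1.5]
grip_width: 0.163
grip_force: 79.0
```

Run:
```python
from h import *
ps=capture("side")
cv2.imwrite("pics/c3.png",cv2.resize(ps["pixels"][220:280,225:305],(800,600),interpolation=cv2.INTER_CUBIC))
```

```text
(no output)
```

View pics/c3.png

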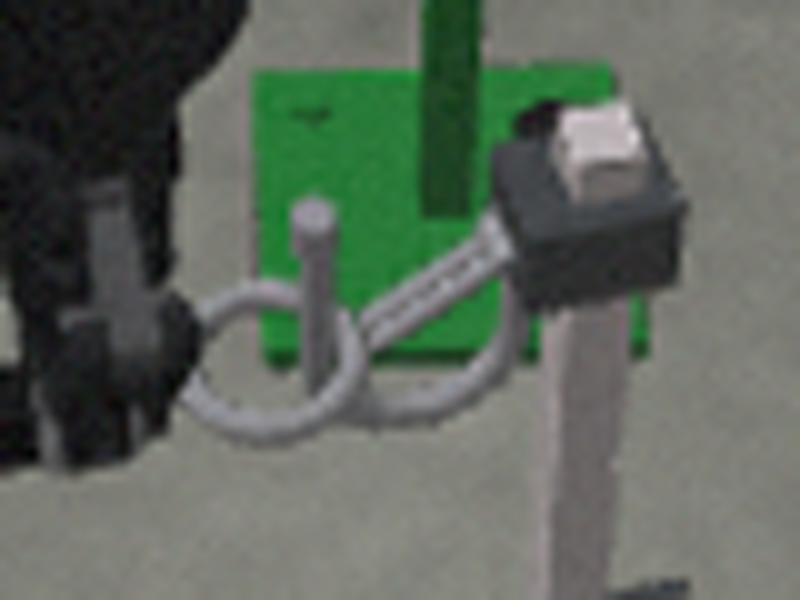

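The side crop shows the ring around the nose, with the gate pressed down and its end at the ring (360,330). It's still open, so I keep going down.

Call:
{"api": "drive_tool", "payload": {
  "commands": "0 0 -0.01 0 0 0 0; 0 0 0 0 0 0 0; 0 0 0 0 0 0 0"
}}

```text
time_s: 15.35
eef_pos: [534.6, -239.6, 215.3]
ee_rot: [0.0, -0.076, 0.997, -0.0]
force: [6.1, 1.5, 1.6]
grip_width: 0.162
grip_force: 79.0
```

Call:
{"api": "drive_tool", "payload": {
  "commands": "0 0 -0.01 0 0 0 0; 0 0 0 0 0 0 0; 0 0 0 0 0 0 0"
}}

```text
time_s: 15.6
eef_pos: [534.6, -239.6, 214.3]
ee_rot: [0.0, -0.076, 0.997, -0.0]
force: [7.3, 2.4, 1.4]
grip_width: 0.162
grip_force: 78.9
```

Call:
{"api": "drive_tool", "payload": {
  "commands": "0 0 -0.01 0 0 0 0; 0 0 0 0 0 0 0; 0 0 0 0 0 0 0"
}}

```text
time_s: 15.85
eef_pos: [534.6, -239.6, 213.1]
ee_rot: [0.0, -0.076, 0.997, 0.0]
force: [6.1, 2.2, 0.7]
grip_width: 0.162
grip_force: 78.8
```

Call:
{"api": "drive_tool", "payload": {
  "commands": "0 0 -0.01 0 0 0 0; 0 0 0 0 0 0 0; 0 0 0 0 0 0 0"
}}

```text
time_s: 16.1
eef_pos: [534.6, -239.6, 212.1]
ee_rot: [0.0, -0.076, 0.997, 0.0]
force: [7.2, 1.5, -0.0]
grip_width: 0.163
grip_force: 78.8
```

Call:
{"api": "drive_tool", "payload": {
  "commands": "0 0 -0.01 0 0 0 0; 0 0 -0.01 0 0 0 0; 0 0 0 0 0 0 0; 0 0 0 0 0 0 0"
}}

```text
time_s: 16.43
eef_pos: [534.7, -239.6, 210.3]
ee_rot: [0.001, -0.076, 0.997, -0.0]
force: [7.2, 1.3, 1.6]
grip_width: 0.164
grip_force: 79.0
```

Call:
{"api": "drive_tool", "payload": {
  "commands": "0 0 -0.01 0 0 0 0; 0 0 -0.01 0 0 0 0; 0 0 0 0 0 0 0; 0 0 0 0 0 0 0"
}}

```text
time_s: 16.77
eef_pos: [534.9, -239.6, 208.6]
ee_rot: [0.001, -0.076, 0.997, -0.0]
force: [7.4, 2.1, 2.4]
grip_width: 0.159
grip_force: 79.1
```

Run:
```python
from h import *
ps=capture("side")
cv2.imwrite("pics/c4.png",cv2.resize(ps["pixels"][220:280,225:305],(800,600),interpolation=cv2.INTER_CUBIC))
```

```text
(no output)
```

View pics/c4.png

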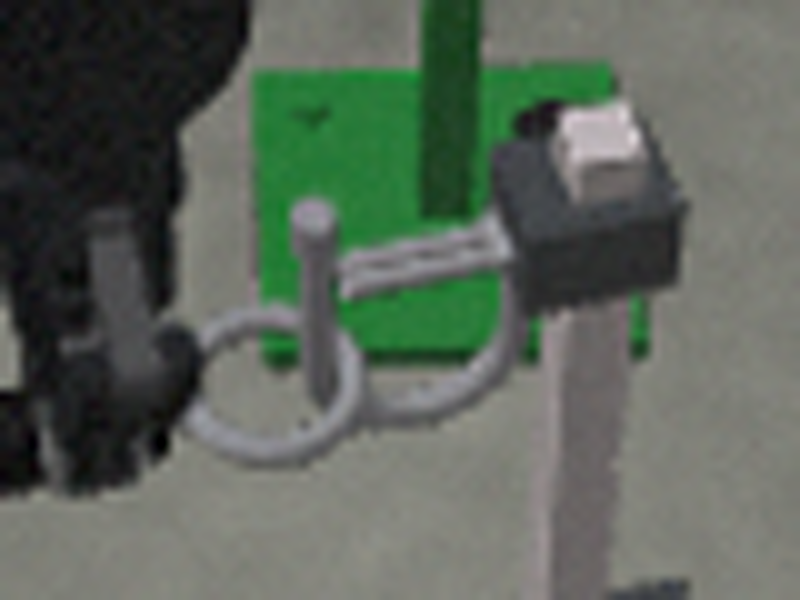

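The side crop shows the gate level again against the nose at (345,275), with the ring below it around the hook bar at (350,370). The gate has snapped shut. Next I relax the pull and let go.

Call:
{"api": "drive_tool", "payload": {
  "commands": "0.012 0.002 0.01 0 0 0 0; 0 0 0.005 0 0 0 0; 0 0 0 0 0 0 0; 0 0 0 0 0 0 0; 0 0 0 0 0 0 50; 0 0 0 0 0 0 50; 0 0 0 0 0 0 50; 0 0 0 0 0 0 50; 0 0 0 0 0 0 50; 0 0 0 0 0 0 50; -0.1 -0.015 0 0 0 0 50; -0.2 -0.03 0 0 0 0 50; -0.3 -0.045 0 0 0 0 50; -0.3 -0.045 0.1 0 0 0 50; -0.2 -0.03 0.3 0 0 0 50; 0 0 0.2 0 0 0 50; 0 0 0 0 0 0 50; 0 0 0 0 0 0 50",
  "force": 30
}}

```text
time_s: 18.32
eef_pos: [425.6, -256.2, 270.6]
ee_rot: [0.001, -0.076, 0.997, -0.001]
force: [1.2, 0.5, -1.0]
grip_width: 0.5
grip_force: 0.0
```

Call:
{"api": "drive_tool", "payload": {
  "commands": "0 0 0 0 0 0 50; 0 0 0 0 0 0 50; 0 0 0 0 0 0 50; 0 0 0 0 0 0 50; 0 0 0 0 0 0 50; 0 0 0 0 0 0 50; 0 0 0 0 0 0 50; 0 0 0 0 0 0 50; 0 0 0 0 0 0 50; 0 0 0 0 0 0 50; 0 0 0 0 0 0 50; 0 0 0 0 0 0 50; 0 0 0 0 0 0 50; 0 0 0 0 0 0 50; 0 0 0 0 0 0 50; 0 0 0 0 0 0 50; 0 0 0 0 0 0 50; 0 0 0 0 0 0 50; 0 0 0 0 0 0 50; 0 0 0 0 0 0 50"
}}

```text
time_s: 19.98
eef_pos: [425.5, -255.9, 269.8]
ee_rot: [-0.0, -0.076, 0.997, 0.0]
force: [-0.3, -0.2, -0.2]
grip_width: 0.5
grip_force: 0.0
```

Run:
```python
from h import *
ps=capture("side")
cv2.imwrite("pics/c5.png",cv2.resize(ps["pixels"][215:335,200:360],(800,600),interpolation=cv2.INTER_CUBIC))
```

```text
(no output)
```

View pics/c5.png

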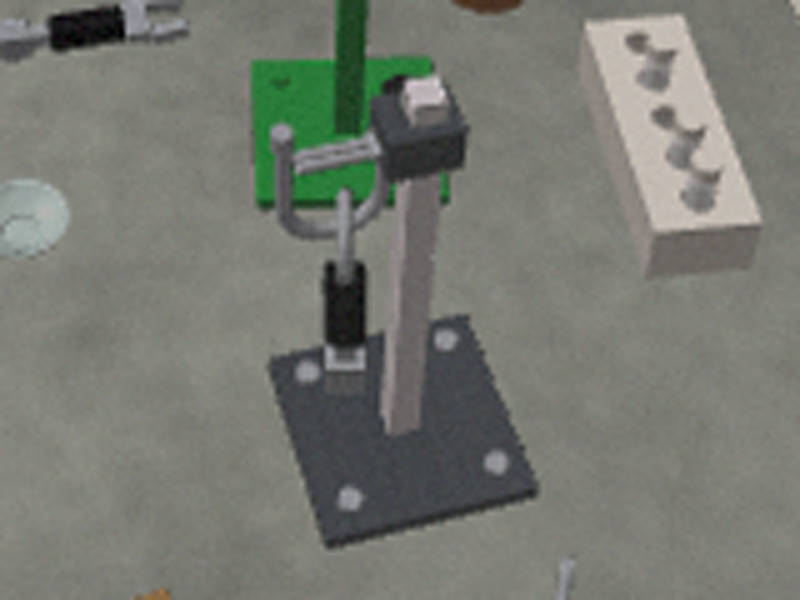

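The side crop shows the key hanging from the hook's bend at (345,200), handle down at (345,300). The gate is shut and nothing is touching the robot, so I'm letting it settle briefly before handing in.

Call:
{"api": "drive_tool", "payload": {
  "commands": "0 0 0 0 0 0 50; 0 0 0 0 0 0 50; 0 0 0 0 0 0 50; 0 0 0 0 0 0 50; 0 0 0 0 0 0 50; 0 0 0 0 0 0 50; 0 0 0 0 0 0 50; 0 0 0 0 0 0 50; 0 0 0 0 0 0 50; 0 0 0 0 0 0 50; 0 0 0 0 0 0 50; 0 0 0 0 0 0 50; 0 0 0 0 0 0 50; 0 0 0 0 0 0 50; 0 0 0 0 0 0 50; 0 0 0 0 0 0 50; 0 0 0 0 0 0 50; 0 0 0 0 0 0 50; 0 0 0 0 0 0 50; 0 0 0 0 0 0 50"
}}

```text
time_s: 21.7
eef_pos: [425.5, -255.9, 269.8]
ee_rot: [-0.0, -0.076, 0.997, 0.0]
force: [-0.7, 0.1, 0.6]
grip_width: 0.5
grip_force: 0.0
```

```bash
python3 -c "from rig import finish_job; print(finish_job())"
```

```text
the job is handed in; nothing more can be done
None
```

The key hangs on the dark stand's hook with the gate shut, the gripper is clear of it, and the job was handed in at about 22 s; the highest force reading while touching the hook was about 12 N.

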